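Seat the drill template on the jig's pins

ROBOT

A 6-joint arm with a two-finger parallel gripper is mounted at the origin on a cart in front of the work surface, level with it; the furniture and walls round the work are solid. World frame = base frame: x ahead of the robot, y to its left, z up, the work surface at z = 0. Lengths are in m, angles in rad, forces in N, time in s.
With the tool pointing down it reaches from about 0.375 to 0.9 m from the base axis. Payload 3.1 kg.
Tool frame: the origin (TCP) lies between the finger pads; the fingertips stand 17 mm ahead of it and the grasp point (between the pads) lies 2 mm behind it (robot.nose_length is the distance from the TCP to the fingertips, in m); z points along the fingers, y is the line along which they close (so a half turn about z gives the same grasp; the last joint's range is limited). The gripper opens to 87 mm and grips with 3 to 60 N. Pads are 19 mm wide; open, the fingers measure 117 mm over their backs; the gripper's body (75 mm by 190 mm) begins 51 mm behind the grasp point.
Start: joints at [0.928, 0.527, 1.433, -0, 1.181, -0.178], TCP at [0.28, 0.559, 0.24] pointing down, gripper open.
Joint ranges: [-3.08, 3.08], [-0.75, 2.2], [0.22, 2.44], [-1.43, 4.57], [0, 2.65], [-2.85, 2.85]. Speed limits (rad/s): [2.79, 2.79, 3.14, 3.14, 3.14, 3.14].

INTERFACE

Orientations are given as a unit quaternion [x, y, z, w].
In Python, from rig import robot, cams gives the robot as it stands.
- The arm moves only by the shell command python3 -m pendant 'ROWS' [FORCE]. ROWS is JSON, a list of rows, each an object with "jaw": the opening, from 0 (shut) to 1 (fully open); "linear": the shift along the tool's x, y, z in cm, a list of three; "twist": the turn about the tool's z in degrees. A call has 1 to 12 rows; each row shifts and turns the commanded pose from where the row before left it, along the tool's axes as they then stand; what a row does not reach is not made up. A row lasts 1/12 s, in which the tool goes at most 41.7 mm and 7.16 degrees, less where a joint would pass 70% of its speed; a pose out of reach is approached as far as the arm can. A call is refused whole if a number of a shift passes 4.17 or a number of a turn 7.16, either way. A call with a gripper value outside its range is refused whole. The fingers move at their own pace and stop on an object; FORCE is the grip in N (left out, the last holds). Time passes only in rows, so rows that do not move let the fingers close. It gives the time, the measured TCP pose, the force, the opening and the grip force at its end, in the units of the state.
- robot.get_obs(): the state, without advancing time (a new reading comes with each control period).
- cams.camera(name): name is "scene" or "top" or "wrist"; returns a dict with "color" (400x640x3 uint8, blue, green, red), "depth" (400x640 float32, m along the optical axis (not along the pixel's ray), 0 where there is no reading), "fov_y" (degrees; the focal length in pixels is half the picture's height over the tangent of half this angle, whatever the lens; pixels are square), "cx", "cy" (the principal point, pixels), "view" (4x4, takes a point from world to camera coordinates). Camera axes: x right, y down, z forward; pixel columns grow to the right and rows downward; lengths in m; the calibration is good to about 2 mm. A picture is of the moment at which its call begins.
- robot.hand_in(): hands the job in; it is judged then, once.
The state is a dict: "time": time; "q": joint angles; "joint_velocities": joint speeds; "joint_torque": joint torques, N m; "position": TCP position; "tool_rot": TCP orientation; "ft_force": force on the tool from outside, world axes, zero at the start; "moment": the same for the moment, N m; "grip_width": finger opening in m; "grip_force": force on a finger pad.
Only numpy, scipy, OpenCV 4.12 (cv2) and the standard library are available. Lean on these libraries where they do the work, as an engineer would, in place of code of your own. Each camera call takes 0.05 s, during which the arm holds its last target. There are 200 camera calls.

TASK

Pick up the drill template (it has a red grip) and seat it over the two pins of the drilling jig, so that it lies fully home, flat on the timber, with a pin through each hole, then let go. The pins' place along the jig is not known exactly, so feel for it by sliding the plate lightly across the pin tops until the holes drop over. Do not press it hard on the pins or slam it down on the jig, and leave the jar, the chuck key and the tape measure where they are.

Things in the scene. Friction and masses are not known exactly. Their poses are not given: they have to be found in the camera images.
- template: loose drill template, 0.4 to 0.65 kg: flat aluminium plate 150 (x) x 170 (y) x 8 mm with a red grip rib on top. Two round through holes, 12 mm diameter, at x = 0, y = +60 and -60 mm. Origin: centre of the underside, z up. It starts flat on the bench. Same either way round (half a turn about z).
- jig: drilling jig fixed to the bench, 204 (x) x 264 (y) x 30 mm: blue base; two timber blanks with flat tops 30 mm above the bench (x from 37 to 97 mm either side of the middle, y +-125 mm); in the channel between them an aluminium pin bar, top 28 mm above the bench. Origin: centre of the underside, on the bench; x across the channel, z up.
- template_foot (a point): centre of the template's underside (same as its origin). Above it: red rib 16 mm thick in x, 70 mm long in y, its top 37.5 mm above the underside; four raised drill bushes (14 mm wide, tops 12 mm above the underside, bores too small for the pins) at x = +-55, y = +-30 mm
- jig_deck (a point): middle of the jig at the timber tops, 30 mm above the bench; axes as the jig's. Two steel pins, 10 mm diameter with slightly rounded tops, stand on the bar at y = +60 and -60 mm, tops 9 mm above the timber. The bar is locked anywhere along x: both pins stand at one same x between -20 and +20 mm. This x is NOT in the pose: feel (or look) for it
- jar: bystander: glass jar of screws with a yellow lid, 62 mm wide, 81 mm tall, standing to the right of the jig; origin under its centre
- key: bystander: steel drill chuck key, T-shaped, 82 x 60 x 15 mm, lying to the right of the jig; origin under its centre
- tape: bystander: white tape measure with a dark disc, 34 x 86 x 59 mm, standing beyond the jig; origin under its centre
Mind the look-alikes: they are no part of the job. Leave any orange look-alike of the template alone.

How it is judged:
On the way:
1. the template has been lifted clear of the bench (height (world z) of template_foot above 0.045 m), for 0.2 s.
At the end, for the whole second after the job is handed in: the template lies at rest, right side up and flat on the timber blanks (underside within 2 mm of their tops, tilt under 0.03 rad) with both pins through its holes (centre within 24 mm in x and 4 mm in y of the jig's middle, long sides parallel to the jig's within 0.06 rad), released (z of template_foot in the frame of jig_deck between -0.002 and 0.002 m and x of template_foot in the frame of jig_deck between -0.024 and 0.024 m and y of template_foot in the frame of jig_deck between -0.004 and 0.004 m and angle between the y axis of template and the y axis of jig, either way round below 0.06 rad and angle between template's own z axis and vertical below 0.03 rad and linear speed of template below 0.01 m/s); the robot touches nothing.
It fails at once if the template is pressed hard on the pins: over 50 N between it and the jig while its underside is still more than 3 mm above the timber (contact force between template and jig above 50 N and z of template_foot in the frame of jig_deck above 0.003 m).
It fails at once if the template is slammed down on the jig or forced against it, with over 90 N (contact force between template and jig above 90 N).
It fails at once if the jar of screws is pushed away by more than 15 mm (distance of jar from where it was at the start of the episode above 0.015 m).
It fails at once if the chuck key is pushed away by more than 15 mm (distance of key from where it was at the start of the episode above 0.015 m).
It fails at once if the tape measure is pushed away by more than 15 mm (distance of tape from where it was at the start of the episode above 0.015 m).
It also fails if it takes over 61 s, if anything falls off the work surface, if the arm or the gripper's body presses on something with over 40 N, if the wrist force passes 120 N, or if a joint passes its speed limit or range.

## Working session

There is one attempt and no reset: what is moved stays moved. The work goes in short steps, Python scripts to look and compute and a shell command to move; the robot and the scene stay as the last step left them, time stands still between calls to the robot, and variables do not carry over. Pictures are saved under pics/ and viewed, at most 10 in all, crops included, and the job is handed in when it is done.

```bash
mkdir -p pics; ls
cat > h.py <<'E'
import numpy as np, cv2
from rig import robot, cams
def shot(n):
    c=cams.camera(n); np.savez(f'/tmp/{n}.npz',**c); return c
def load(n): return dict(np.load(f'/tmp/{n}.npz'))
def world(c):
    h,w=c['depth'].shape; f=h/2/np.tan(np.radians(float(c['fov_y']))/2)
    u,v=np.meshgrid(np.arange(w),np.arange(h)); d=c['depth']
    p=np.stack([(u-c['cx'])*d/f,(v-c['cy'])*d/f,d],-1)
    V=np.linalg.inv(c['view']); return p@V[:3,:3].T+V[:3,3]
E
python3 - <<'E'
from h import *
a=shot('top');b=shot('scene')
cv2.imwrite('pics/top.png',a['color']);cv2.imwrite('pics/scene.png',b['color'])
o=robot.get_obs();print(o['time'],o['position'],o['tool_rot'],o['grip_width'])
print(a['view'])
E
```

```text
pics
0.1 [0.27920146 0.55848928 0.23866628] [ 2.29824964e-01  9.73231508e-01 -8.81247311e-04 -3.74639347e-04] 0.0872628929259894
[[ 0.00635286 -0.99537104 -0.09589651  0.10485961]
 [-0.98523574  0.0101768  -0.17090049  0.58411734]
 [ 0.17108531  0.09556637 -0.98061046  1.32068864]
 [ 0.          0.          0.          1.        ]]
```

View pics/top.png

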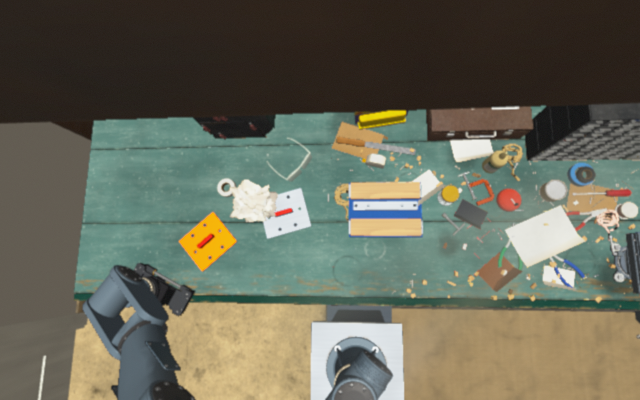

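Candidates: an orange plate with a rib at (208,241), the look-alike, and a grey aluminium plate with a red rib at (285,213), which fits the description. The jig (blue base, two timber blanks) is at (386,209). I'll confirm the template in an enlarged crop.

Run:
```python
from h import *
c=load('top');W=world(c);im=c['color']
a=cv2.resize(im[180:275,175:325],None,fx=5,fy=5,interpolation=cv2.INTER_CUBIC)
b=cv2.resize(im[170:245,340:500],None,fx=4.68,fy=4.68,interpolation=cv2.INTER_CUBIC)[:,:750]
cv2.imwrite('pics/crop.png',cv2.resize(np.vstack([a,np.pad(b,((0,0),(0,750-b.shape[1]),(0,0)))]),None,fx=.72,fy=.72))
hsv=cv2.cvtColor(im,cv2.COLOR_BGR2HSV);H,S,V=cv2.split(hsv)
def rep(n,m,x0,x1,y0,y1):
    k=np.zeros(m.shape,bool);k[y0:y1,x0:x1]=m[y0:y1,x0:x1]
    P=W[k];r=cv2.minAreaRect((P[:,:2]*1000).astype(np.float32));print(n,k.sum(),P.mean(0).round(4),np.median(P[:,2]).round(4),r)
red=((H<8)|(H>172))&(S>130)&(V>90)
rep('rib',red&(W[...,2]>.025),265,305,195,228)
rep('plate',(S<60)&(V>140)&(abs(W[...,2]-.008)<.005),262,315,185,240)
rep('blue',(H>100)&(H<125)&(S>130),340,430,175,245)
rep('timber+',(abs(W[...,2]-.03)<.004)&(H<30)&(S>60),347,424,178,240)
rep('bar',(S<60)&(V>140)&(abs(W[...,2]-.028)<.01),346,424,195,220)
for p in [(377,116),(450,195),(466,213),(510,199),(375,160),(430,185),(245,200),(343,195)]:print(p,W[p[1],p[0]].round(3))
```

```text
rib 64 [0.5388 0.265  0.0381] 0.0381 ((539.5355224609375, 264.3295593261719), (14.357945442199707, 61.759822845458984), 15.462433815002441)
plate 1219 [0.5323 0.2525 0.0087] 0.0089 ((554.314453125, 273.4501953125), (191.26036071777344, 179.60658264160156), 14.84131145477295)
blue 615 [ 0.5368 -0.101   0.02  ] 0.011 ((468.21917724609375, -105.6832275390625), (261.2192687988281, 239.83724975585938), 89.57380676269531)
timber+ 1872 [ 0.5474 -0.1079  0.0305] 0.0305 ((550.5319213867188, -106.5711441040039), (245.5810546875, 193.9378204345703), 89.74259948730469)
bar 555 [ 0.5623 -0.1146  0.0286] 0.0288 ((557.80859375, -109.64013671875), (267.0778503417969, 83.62946319580078), 89.36792755126953)
(377, 116) [ 0.877 -0.081  0.09 ]
(450, 195) [ 0.587 -0.324  0.084]
(466, 213) [ 0.535 -0.396  0.001]
(510, 199) [ 0.577 -0.535  0.046]
(375, 160) [ 0.721 -0.072  0.065]
(430, 185) [ 0.639 -0.273  0.003]
(245, 200) [0.568 0.38  0.133]
(343, 195) [ 0.606  0.047 -0.001]
```

View pics/crop.png

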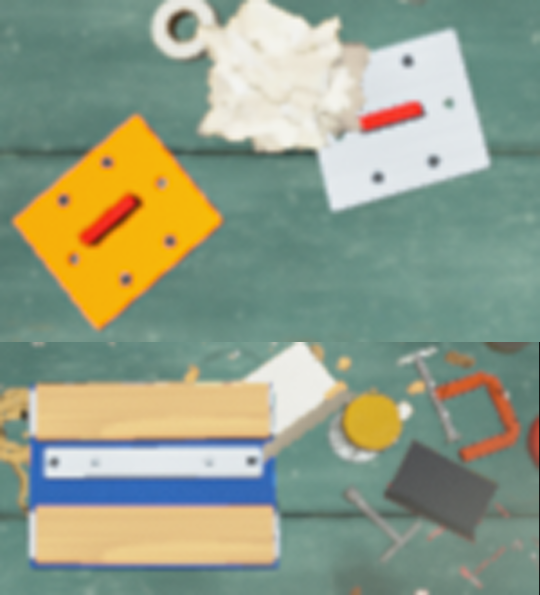

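View pics/scene.png

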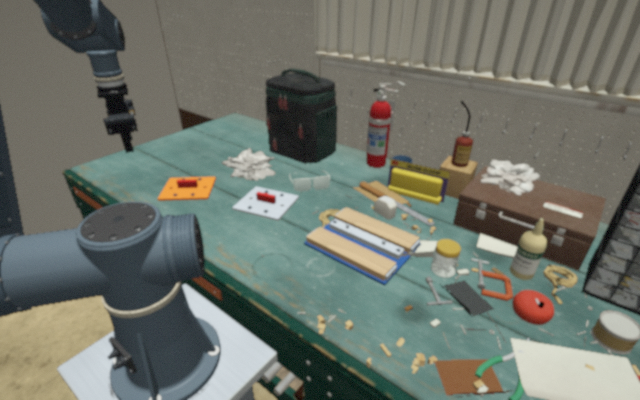

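The crop shows the grey plate with red rib at (285,213), clear of the crumpled paper on its left; the orange plate is left alone. On the jig, the bar is visibly shifted to the far side, with its pins near (366,206) and (398,206). Next I'll compute poses from the plate and jig edges.

Run:
```python
from h import *
c=load('top');W=world(c);im=c['color'];f=200/np.tan(np.radians(float(c['fov_y']))/2);Vi=np.linalg.inv(c['view'])
def ray(u,v,z):
    d=Vi[:3,:3]@np.array([(u-c['cx'])/f,(v-c['cy'])/f,1]);o=Vi[:3,3];return (o+d*(z-o[2])/d[2])[:2]
print('px size mm',1000*1.2/f, 'cam',Vi[:3,3].round(3))
A,B,C=[ray(175+u/3.6,180+v/3.6,.008) for u,v in[(455,28),(490,165),(332,212)]]
print('corners',A,B,C,'len',np.linalg.norm(A-B),np.linalg.norm(B-C))
yx=np.degrees(np.arctan2(*(A-B)[::-1]));yy=np.degrees(np.arctan2(*(C-B)[::-1]));print('yaw',yx,yy-90,'center',(A+C)/2)
s=1/(4.68*.72)
g=lambda u,v,z:ray(340+u*s,170+(v-342)*s,z).round(4)
print('timber corners',[g(*p,.03) for p in[(33,384),(272,382),(277,566),(30,566)]])
print('timber inner',[g(*p,.03) for p in[(35,438),(273,438),(30,507),(275,505)]])
print('pins',g(95,462,.034),g(209,461,.034),'bar y-edges',g(150,449,.028),g(150,477,.028))
k=(W[...,2]>.05)&(W[...,1]>.25)&(W[...,1]<.5)&(W[...,0]>.42)&(W[...,0]<.75)
P=W[k];print('paper',P.min(0),P.max(0))
o=robot.get_obs();q=o['tool_rot'];from scipy.spatial.transform import Rotation as R
print(R.from_quat(q).as_matrix().round(3))
```

```text
px size mm 3.1432228650768224 cam [ 0.349 -0.028  1.405]
corners [0.63396281 0.20336484] [0.48986968 0.16444493] [0.44173871 0.3284169 ] len 0.14925678724321748 0.17089001640758816
yaw 15.115044445955645 16.35863797125812 center [0.53785076 0.26589087]
timber corners [array([0.6471, 0.0201]), array([ 0.6455, -0.2358]), array([ 0.4487, -0.234 ]), array([0.4489, 0.0241])]
timber inner [array([0.5872, 0.0182]), array([ 0.5846, -0.2347]), array([0.5121, 0.0239]), array([ 0.5129, -0.2343])]
pins [ 0.5598 -0.0461] [ 0.5598 -0.1665] bar y-edges [ 0.5743 -0.105 ] [ 0.544  -0.1044]
paper [0.49448984 0.27726769 0.07878526] [0.64198971 0.44127946 0.15216926]
[[-0.894  0.447 -0.001]
 [ 0.447  0.894 -0.002]
 [ 0.    -0.002 -1.   ]]
```

Run:
```python
from h import *
for n in('scene','top'):
    c=load(n);W=world(c)
    m=(W[...,1]>.24)&(W[...,1]<.48)&(W[...,0]>.45)&(W[...,0]<.75)&(W[...,2]>.015)&(W[...,2]<.2)
    P=W[m];print(n)
    for y in np.arange(.24,.46,.02):
        Q=P[(P[:,1]>=y)&(P[:,1]<y+.02)]
        if len(Q):print(round(y,2),len(Q),'x',Q[:,0].min().round(3),Q[:,0].max().round(3),'z',np.percentile(Q[:,2],[0,50,100]).round(3))
```

```text
scene
0.24 74 x 0.533 0.675 z [0.015 0.031 0.046]
0.26 63 x 0.525 0.672 z [0.015 0.037 0.122]
0.28 263 x 0.515 0.692 z [0.015 0.098 0.15 ]
0.3 248 x 0.495 0.717 z [0.019 0.126 0.149]
0.32 105 x 0.496 0.585 z [0.085 0.129 0.145]
0.34 123 x 0.499 0.633 z [0.091 0.131 0.141]
0.36 134 x 0.499 0.64 z [0.076 0.125 0.147]
0.38 114 x 0.501 0.644 z [0.078 0.131 0.148]
0.4 33 x 0.509 0.588 z [0.111 0.118 0.139]
0.42 25 x 0.51 0.573 z [0.103 0.114 0.118]
top
0.24 58 x 0.474 0.677 z [0.015 0.035 0.049]
0.26 54 x 0.478 0.677 z [0.015 0.035 0.094]
0.28 226 x 0.467 0.697 z [0.016 0.098 0.15 ]
0.3 219 x 0.494 0.714 z [0.018 0.132 0.151]
0.32 188 x 0.496 0.722 z [0.015 0.133 0.148]
0.34 212 x 0.498 0.631 z [0.079 0.13  0.143]
0.36 224 x 0.499 0.641 z [0.089 0.133 0.148]
0.38 222 x 0.5 0.642 z [0.08  0.132 0.152]
0.4 137 x 0.508 0.633 z [0.107 0.125 0.146]
0.42 92 x 0.511 0.619 z [0.104 0.118 0.127]
0.44 5 x 0.611 0.646 z [0.02  0.117 0.118]
0.46 47 x 0.452 0.664 z [0.015 0.025 0.031]
```

Run:
```python
from h import *
im=load('scene')['color'][130:235,205:345]
cv2.imwrite('pics/s2.png',cv2.resize(im,None,fx=5,fy=5,interpolation=cv2.INTER_CUBIC))
```

```text
(no output)
```

View pics/s2.png

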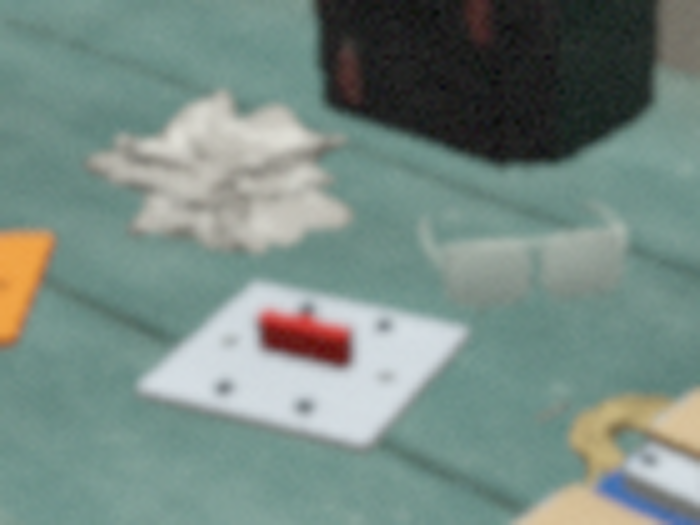

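Run:
```python
from h import *
t=np.radians(15.5);o=np.array([.5385,.2655])
X=np.array([np.cos(t),np.sin(t)]);Y=np.array([-np.sin(t),np.cos(t)])
for n in('scene','top'):
    c=load(n);W=world(c);S=cv2.cvtColor(c['color'],cv2.COLOR_BGR2HSV)[...,1]
    m=(W[...,1]>.2)&(W[...,1]<.48)&(W[...,0]>.45)&(W[...,0]<.75)&(W[...,2]>.06)&(W[...,2]<.2)
    m=cv2.morphologyEx(m.astype(np.uint8),cv2.MORPH_OPEN,np.ones((2,2)))>0
    P=W[m];a=(P[:,:2]-o)@X;b=(P[:,:2]-o)@Y
    print(n,m.sum(),'z',P[:,2].min())
    for x in np.arange(-.12,.2,.02):
        k=(a>=x)&(a<x+.02)
        if k.sum():
            i=np.argsort(b[k])[:4];print(round(x,2),k.sum(),'ymin',b[k][i].round(3),'z',P[k][i,2].round(3))
```

```text
scene 1015 z -0.0046533116434956945
-0.04 24 ymin [0.046 0.046 0.047 0.047] z [0.133 0.126 0.129 0.129]
-0.02 157 ymin [0.017 0.019 0.021 0.022] z [0.094 0.094 0.093 0.095]
0.0 275 ymin [0.008 0.009 0.01  0.011] z [0.092 0.094 0.092 0.095]
0.02 196 ymin [0.004 0.005 0.006 0.007] z [0.091 0.093 0.122 0.094]
0.04 174 ymin [-0.004 -0.004 -0.002 -0.002] z [0.083 0.087 0.085 0.092]
0.06 67 ymin [-0.006 -0.005 -0.002  0.001] z [0.086 0.088 0.088 0.089]
0.08 23 ymin [0.008 0.013 0.022 0.023] z [0.13  0.126 0.099 0.095]
0.1 20 ymin [0.065 0.066 0.069 0.073] z [0.12  0.122 0.122 0.121]
0.12 27 ymin [0.069 0.071 0.074 0.078] z [0.12  0.121 0.122 0.122]
0.14 5 ymin [0.091 0.097 0.102 0.108] z [ 0.002 -0.    -0.002 -0.001]
0.16 8 ymin [0.093 0.094 0.094 0.098] z [ 0.002 -0.     0.    -0.001]
0.18 13 ymin [0.07  0.071 0.075 0.076] z [ 0.001 -0.001  0.003 -0.002]
top 1477 z -0.0092877073187565
-0.04 18 ymin [0.048 0.05  0.05  0.051] z [0.129 0.132 0.127 0.129]
-0.02 168 ymin [0.02  0.022 0.022 0.023] z [0.096 0.098 0.093 0.098]
0.0 280 ymin [0.01  0.011 0.013 0.014] z [0.094 0.092 0.097 0.089]
0.02 263 ymin [0.007 0.009 0.01  0.01 ] z [0.094 0.095 0.087 0.122]
0.04 269 ymin [-0.003 -0.002 -0.002 -0.001] z [0.085 0.089 0.081 0.087]
0.06 201 ymin [-0.001  0.002  0.003  0.006] z [0.087 0.093 0.091 0.09 ]
0.08 148 ymin [0.01  0.013 0.017 0.021] z [0.132 0.134 0.132 0.13 ]
0.1 113 ymin [0.036 0.036 0.038 0.039] z [-0.002  0.003 -0.001  0.   ]
0.12 15 ymin [0.075 0.079 0.08  0.081] z [0.126 0.123 0.122 0.129]
```

The white lump is real in both cameras: it hangs at z 0.08–0.15 m and overhangs part of the plate. So I'll come in low from the −y side, grip the free end of the rib, drag the plate clear, and then regrip at its centre.

```bash
python3 -m pendant '[{"jaw":0.5,"linear":[0,0,0],"twist":7.05},{"jaw":0.5,"linear":[0,0,0],"twist":7.05},{"jaw":0.5,"linear":[0,0,0],"twist":7.05},{"jaw":0.5,"linear":[0,0,0],"twist":7.05},{"jaw":0.5,"linear":[0,0,0],"twist":7.05},{"jaw":0.5,"linear":[0,0,0],"twist":7.05},{"jaw":0.5,"linear":[0,0,0],"twist":7.05},{"jaw":0.5,"linear":[0,0,0],"twist":7.05},{"jaw":0.5,"linear":[0,0,0],"twist":7.05}]' 20; python3 -m pendant '[{"jaw":0.5,"linear":[-3.19,2.23,0],"twist":0},{"jaw":0.5,"linear":[-3.19,2.23,0],"twist":0},{"jaw":0.5,"linear":[-3.19,2.23,0],"twist":0},{"jaw":0.5,"linear":[-3.19,2.23,0],"twist":0},{"jaw":0.5,"linear":[-3.19,2.23,0],"twist":0},{"jaw":0.5,"linear":[-3.19,2.23,0],"twist":0},{"jaw":0.5,"linear":[-3.19,2.23,0],"twist":0},{"jaw":0.5,"linear":[-3.19,2.23,0],"twist":0},{"jaw":0.5,"linear":[-3.19,2.23,0],"twist":0},{"jaw":0.5,"linear":[-3.19,2.23,0],"twist":0},{"jaw":0.5,"linear":[-3.19,2.23,0],"twist":0},{"jaw":0.5,"linear":[-3.19,2.23,0],"twist":0}]'
python3 - <<'E'
from h import *
c=shot('wrist');cv2.imwrite('pics/w1.png',c['color']);o=robot.get_obs();print(o)
W=world(c);hsv=cv2.cvtColor(c['color'],cv2.COLOR_BGR2HSV);H,S,V=cv2.split(hsv)
k=((H<8)|(H>172))&(S>130)&(W[...,2]>.03)&(W[...,2]<.045);P=W[k];print(k.sum(),P.mean(0) if k.sum() else '',cv2.minAreaRect((P[:,:2]*1000).astype(np.float32)) if k.sum()>9 else '')
E
```

```text
time: 0.85
position: [0.2793, 0.5586, 0.239]
tool_rot: [0.709, 0.705, -0.001, 0.0]
ft_force: [-0.8, 0.2, 0.1]
grip_width: 0.0446
grip_force: 0.0
time: 1.85
position: [0.5475, 0.1742, 0.2392]
tool_rot: [0.707, 0.707, -0.0, -0.0]
ft_force: [0.6, 1.1, 0.1]
grip_width: 0.0434
grip_force: 0.0
{'time': 1.9, 'q': array([ 0.10474738,  0.46290786,  1.55552085, -0.00602981,  1.11801282,
        0.11219037]), 'joint_velocities': array([ 0.06437303, -0.01172384,  0.01009454,  0.04364161, -0.01850024,
        0.13671481]), 'joint_torque': array([  7.3814553 , -43.19033146, -12.48807371,   1.36283878,
         1.13435872,  -0.21099003]), 'position': array([0.55322758, 0.16820105, 0.23946497]), 'tool_rot': array([7.08803567e-01, 7.05395990e-01, 3.07278961e-04, 3.72927222e-03]), 'ft_force': array([ 4.11492336, -2.40314712,  1.177134  ]), 'moment': array([-0.25663167, -0.15192719, -0.00575637]), 'grip_force': 0.0, 'grip_width': 0.0434658125187756}
580 [0.54938579 0.26190631 0.03633257] ((689.6546020507812, 310.4125061035156), (322.98883056640625, 61.79816818237305), 18.363033294677734)
```

View pics/w1.png

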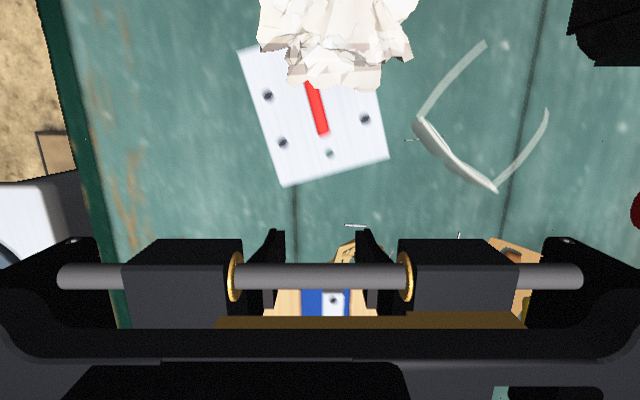

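The wrist view shows the rib's free end at (323,134) and the lump over its other end at (335,60). I'll descend on the free side and check that end's position.

```bash
python3 - <<'E'
from h import *
c=load('wrist');f=200/np.tan(np.radians(float(c['fov_y']))/2);Vi=np.linalg.inv(c['view']);o=Vi[:3,3]
for u,v in[(323,134),(310,85)]:
    d=Vi[:3,:3]@np.array([(u-c['cx'])/f,(v-c['cy'])/f,1]);print((o+d*(.0375-o[2])/d[2]).round(4))
print('cam',o)
E
python3 -m pendant '[{"jaw":0.5,"linear":[0,0,2.9],"twist":0},{"jaw":0.5,"linear":[0,0,2.9],"twist":0},{"jaw":0.5,"linear":[0,0,2.9],"twist":0},{"jaw":0.5,"linear":[0,0,2.9],"twist":0},{"jaw":0.5,"linear":[0,0,2.9],"twist":0},{"jaw":0.5,"linear":[0,0,2.5],"twist":0},{"jaw":0.5,"linear":[0,0,2],"twist":0},{"jaw":0.5,"linear":[0,0,1],"twist":0},{"jaw":0.5,"linear":[0,0,0.5],"twist":0},{"jaw":0.5,"linear":[0,0,0],"twist":0},{"jaw":0.5,"linear":[0,0,0],"twist":0}]'
```

```text
[0.5515 0.231  0.0375]
[0.5366 0.2855 0.0375]
cam [0.54761267 0.25110033 0.38343104]
time: 2.82
position: [0.5476, 0.1762, 0.0352]
tool_rot: [0.707, 0.707, 0.0, 0.0]
ft_force: [-0.7, 0.1, 0.9]
grip_width: 0.0434
grip_force: 0.0
```

```bash
python3 -m pendant '[{"jaw":0.5,"linear":[1.2,0,0.3],"twist":0},{"jaw":0.5,"linear":[1.2,0,0],"twist":0},{"jaw":0.5,"linear":[1.2,0,0],"twist":0},{"jaw":0.5,"linear":[0.8,0,0],"twist":0},{"jaw":0.5,"linear":[0.8,0,0],"twist":0},{"jaw":0.5,"linear":[0.7,0,0],"twist":0},{"jaw":0.5,"linear":[0.2,0,0],"twist":0},{"jaw":0.5,"linear":[0,0,0],"twist":0}]'
python3 -m pendant '[{"jaw":0.1,"linear":[0,0,0],"twist":0},{"jaw":0.1,"linear":[0,0,0],"twist":0},{"jaw":0.1,"linear":[0,0,0],"twist":0},{"jaw":0.1,"linear":[0,0,0],"twist":0},{"jaw":0.1,"linear":[0,0,0],"twist":0},{"jaw":0.1,"linear":[0,0,0],"twist":0}]' 20
```

```text
time: 3.48
position: [0.5469, 0.2379, 0.0316]
tool_rot: [0.707, 0.707, 0.0, 0.0]
ft_force: [0.6, -0.8, 0.5]
grip_width: 0.0436
grip_force: 0.0
time: 3.98
position: [0.5474, 0.2367, 0.0316]
tool_rot: [0.707, 0.707, 0.0, 0.0]
ft_force: [0.3, -0.4, -0.6]
grip_width: 0.0186
grip_force: 19.0
```

No lump contact. Next I'll drag it clear along −y.

```bash
python3 -m pendant '[{"jaw":0,"linear":[-0.5,0,0],"twist":0},{"jaw":0,"linear":[-1,0,0],"twist":0},{"jaw":0,"linear":[-1.3,0,0],"twist":0},{"jaw":0,"linear":[-1.3,0,0],"twist":0},{"jaw":0,"linear":[-1.3,0,0],"twist":0},{"jaw":0,"linear":[-1.3,0,0],"twist":0},{"jaw":0,"linear":[-1.3,0,0],"twist":0},{"jaw":0,"linear":[-1,0,0],"twist":0},{"jaw":0,"linear":[-0.5,0,0],"twist":0},{"jaw":0,"linear":[0,0,0],"twist":0}]' 40
python3 - <<'E'
from h import *
c=shot('top');cv2.imwrite('pics/t2.png',cv2.resize(c['color'][150:260,230:440],None,fx=3.5,fy=3.5,interpolation=cv2.INTER_CUBIC))
o=robot.get_obs();print(o['position'],o['ft_force'],o['grip_width'])
E
```

```text
time: 4.82
position: [0.5469, 0.1403, 0.0315]
tool_rot: [0.708, 0.706, -0.0, -0.0]
ft_force: [-0.1, -0.6, -2.7]
grip_width: 0.0159
grip_force: 39.3
[0.54694822 0.14101425 0.03149938] [-0.80888198 -0.74845235 -2.25318587] 0.015930260329028955
```

View pics/t2.png

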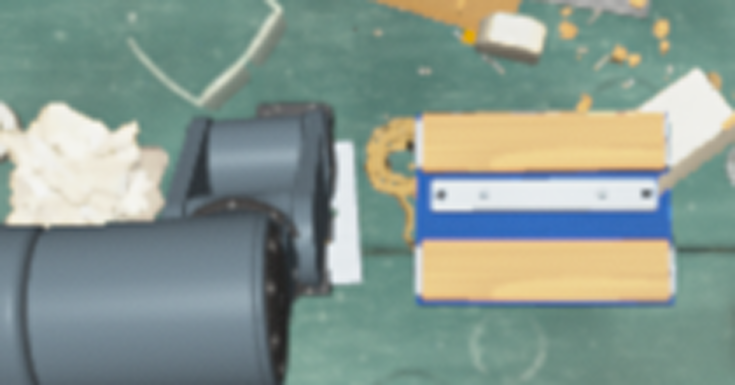

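The plate came along, gripped at 15.9 mm and nearly parallel to the jig. I'll regrip at the rib's centre and lift.

```bash
python3 -m pendant '[{"jaw":0.45,"linear":[0,0,0],"twist":0},{"jaw":0.45,"linear":[0,0,0],"twist":0},{"jaw":0.45,"linear":[0,0,0],"twist":0},{"jaw":0.45,"linear":[1,0,0],"twist":0},{"jaw":0.45,"linear":[1,0,0],"twist":0},{"jaw":0.45,"linear":[1,0,0],"twist":0},{"jaw":0.45,"linear":[0,0,0],"twist":0},{"jaw":0,"linear":[0,0,0],"twist":0},{"jaw":0,"linear":[0,0,0],"twist":0},{"jaw":0,"linear":[0,0,0],"twist":0},{"jaw":0,"linear":[0,0,0],"twist":0},{"jaw":0,"linear":[0,0,0],"twist":0}]' 40
python3 -m pendant '[{"jaw":0,"linear":[0,0,-0.5],"twist":0},{"jaw":0,"linear":[0,0,-1],"twist":0},{"jaw":0,"linear":[-0.5,0,-1.5],"twist":0},{"jaw":0,"linear":[-1,0,-1.5],"twist":0},{"jaw":0,"linear":[-1.5,0,-1],"twist":0},{"jaw":0,"linear":[-1.5,0,-1],"twist":0},{"jaw":0,"linear":[-1,0,-0.5],"twist":0},{"jaw":0,"linear":[-0.5,0,0],"twist":0},{"jaw":0,"linear":[0,0,0],"twist":0},{"jaw":0,"linear":[0,0,0],"twist":0}]'
python3 - <<'E'
from h import *
c=shot('wrist');cv2.imwrite('pics/w2.png',c['color'])
o=robot.get_obs();print(o['position'],o['ft_force'],o['moment'],o['grip_width'])
E
```

```text
time: 5.87
position: [0.5463, 0.1717, 0.0315]
tool_rot: [0.707, 0.707, -0.001, -0.001]
ft_force: [-0.4, -1.3, 0.7]
grip_width: 0.0158
grip_force: 39.7
time: 6.7
position: [0.5465, 0.1121, 0.1011]
tool_rot: [0.708, 0.707, -0.0, -0.001]
ft_force: [-0.1, -0.7, -4.6]
grip_width: 0.0155
grip_force: 39.7
[0.54636826 0.1124124  0.10092936] [-0.50778192 -0.8420169  -4.45653483] [-0.10062021  0.06218336 -0.02938639] 0.01583771267266474
```

View pics/w2.png

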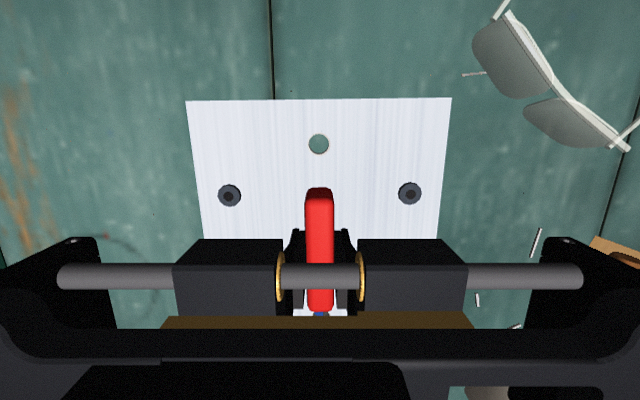

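The plate is held level, with its far hole at (319,144) and far edge from (186,101) to (451,97). I'll work out where it sits in the hand.

Run:
```python
from h import *
c=load('wrist');W=world(c);f=200/np.tan(np.radians(float(c['fov_y']))/2);Vi=np.linalg.inv(c['view']);o=Vi[:3,3]
def ray(u,v,z):
    d=Vi[:3,:3]@np.array([(u-c['cx'])/f,(v-c['cy'])/f,1]);return (o+d*(z-o[2])/d[2])
g=cv2.cvtColor(c['color'],cv2.COLOR_BGR2GRAY)
hsv=cv2.cvtColor(c['color'],cv2.COLOR_BGR2HSV)
m=np.zeros(g.shape,np.uint8);m[130:160,300:340]=(hsv[130:160,300:340,1]>60)
M=cv2.moments(m,True);h=(M['m10']/M['m00'],M['m01']/M['m00'])
print('z plate',np.median(W[110:130,220:420,2]),'left/right z',np.median(W[110:230,195:215,2]),np.median(W[110:230,425:435,2]),'near/far',np.median(W[102:108,220:420,2]),np.median(W[215:230,250:290,2]))
z=.0774
print('hole',h,ray(*h,z)); a,b=ray(186,101,z),ray(451,97,z);print('edge',a,b,np.degrees(np.arctan2((b-a)[1],(b-a)[0])),np.linalg.norm(b-a))
print('tcp',robot.get_obs()['position'])
```

```text
z plate 0.07681142613133912 left/right z 0.07657840766924658 0.07695172460964472 near/far 0.07677729696147802 0.0767457187153418
hole (318.3119266055046, 144.27064220183487) [0.5458474  0.17331035 0.0774    ]
edge [0.47164944 0.1973995  0.0774    ] [0.6201172 0.199227  0.0774   ] 0.7052238183874278 0.14847899924469238
tcp [0.54636826 0.1124124  0.10092936]
```

```bash
python3 -m pendant '[{"jaw":0,"linear":[-1.5,0.1,-1],"twist":0},{"jaw":0,"linear":[-2.5,0.1,-1],"twist":0},{"jaw":0,"linear":[-3.5,0.1,-1],"twist":0},{"jaw":0,"linear":[-4,0.1,-1],"twist":0},{"jaw":0,"linear":[-4,0.1,-1],"twist":0},{"jaw":0,"linear":[-4,0.1,-0.5],"twist":0},{"jaw":0,"linear":[-4,0.1,-0.5],"twist":0},{"jaw":0,"linear":[-4,0.1,0],"twist":0},{"jaw":0,"linear":[-4,0.1,0],"twist":0},{"jaw":0,"linear":[-3.5,0.1,0],"twist":0},{"jaw":0,"linear":[-2.5,0.1,0],"twist":0},{"jaw":0,"linear":[-0.7,0.1,0],"twist":0}]' 40
python3 -m pendant '[{"jaw":0,"linear":[0,0,0],"twist":0},{"jaw":0,"linear":[0,0,0],"twist":0},{"jaw":0,"linear":[0,0,0],"twist":0},{"jaw":0,"linear":[0,0,0],"twist":0},{"jaw":0,"linear":[0,0,0],"twist":0},{"jaw":0,"linear":[0,0,0],"twist":0}]'
python3 - <<'E'
from h import *
c=shot('wrist');cv2.imwrite('pics/w3.png',c['color'])
o=robot.get_obs();print(o['position'],o['tool_rot'],o['ft_force'],o['grip_width'])
E
```

```text
time: 7.75
position: [0.5594, -0.2745, 0.1608]
tool_rot: [0.708, 0.706, -0.001, 0.001]
ft_force: [0.7, -0.7, -5.1]
grip_width: 0.0154
grip_force: 39.7
time: 8.25
position: [0.5589, -0.2687, 0.1616]
tool_rot: [0.707, 0.708, -0.0, -0.0]
ft_force: [0.1, -0.0, -5.5]
grip_width: 0.0158
grip_force: 39.7
[ 0.55896628 -0.26897858  0.16168156] [ 7.06802381e-01  7.07411049e-01  1.89156006e-05 -4.30316685e-05] [-0.240335    0.09805833 -4.95039864] 0.015903014988793675
```

View pics/w3.png

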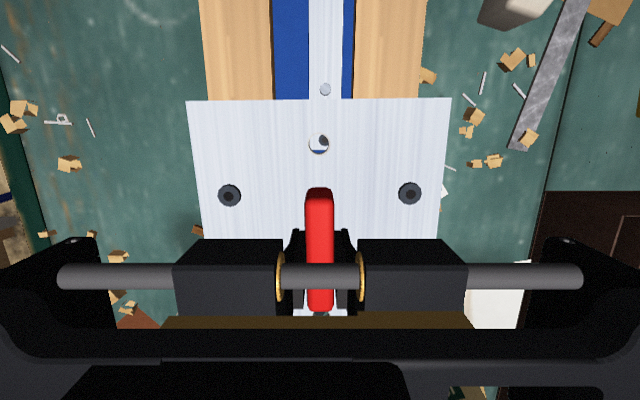

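The −y pin shows at (325,89) just beyond the plate's far edge, between the timber blanks; the plate has not moved in the hand. I'll locate the pin, bar edges and timber edges.

Run:
```python
from h import *
c=load('wrist');f=200/np.tan(np.radians(float(c['fov_y']))/2);Vi=np.linalg.inv(c['view']);o=Vi[:3,3]
def ray(u,v,z):
    d=Vi[:3,:3]@np.array([(u-c['cx'])/f,(v-c['cy'])/f,1]);return (o+d*(z-o[2])/d[2]).round(4)
im=c['color'];g=cv2.cvtColor(im,cv2.COLOR_BGR2GRAY)
cir=cv2.HoughCircles(cv2.resize(g[70:100,305:345],None,fx=8,fy=8,interpolation=cv2.INTER_CUBIC),cv2.HOUGH_GRADIENT,1,400,param1=80,param2=12,minRadius=28,maxRadius=70)
if cir is not None: u,v,r=cir[0,0];u=u/8+305-.44;v=v/8+70-.44;print('pin px',u,v,r/8,ray(u,v,.039))
print('pin eye',ray(325,89,.039),'hole',ray(318.3,144.3,.1381),'edge',ray(186,101,.1381),ray(451,97,.1381))
hsv=cv2.cvtColor(im,cv2.COLOR_BGR2HSV);H,S,V=cv2.split(hsv)
for row in(5,40,80):
    t=np.where((H[row]>8)&(H[row]<28)&(S[row]>60)&(np.arange(640)>190)&(np.arange(640)<440))[0]
    L=t[t<300];R=t[t>300];b=np.where((S[row]<60)&(np.arange(640)>300)&(np.arange(640)<350))[0]
    print(row,'timber',ray(L.min()-.5,row,.03),ray(L.max()+.5,row,.03)[:1],ray(R.min()-.5,row,.03)[:1],ray(R.max()+.5,row,.03)[:1],'bar',ray(b.min()-.5,row,.028)[:1],ray(b.max()+.5,row,.028)[:1])
cv2.imwrite('pics/w3c.png',cv2.resize(im[0:160,190:450],None,fx=3,fy=3,interpolation=cv2.INTER_CUBIC))
```

```text
pin px 324.8725 89.8725 5.6 [ 0.5636 -0.1692  0.039 ]
pin eye [ 0.5637 -0.1685  0.039 ] hole [ 0.5581 -0.2074  0.1381] edge [ 0.484  -0.1835  0.1381] [ 0.6323 -0.1813  0.1381]
5 timber [ 0.4565 -0.1014  0.03  ] [0.5182] [0.5884] [0.6493] bar [0.5494] [0.5784]
40 timber [ 0.4559 -0.1278  0.03  ] [0.5178] [0.5884] [0.6486] bar [0.5491] [0.5781]
80 timber [ 0.4558 -0.1602  0.03  ] [0.5181] [0.5877] [0.6628] bar [0.5488] [0.5779]
```

Run:
```python
from h import *
c=load('wrist');f=200/np.tan(np.radians(float(c['fov_y']))/2);Vi=np.linalg.inv(c['view']);o=Vi[:3,3]
def ray(u,v,z):
    d=Vi[:3,:3]@np.array([(u-c['cx'])/f,(v-c['cy'])/f,1]);return (o+d*(z-o[2])/d[2])
im=cv2.GaussianBlur(c['color'],(3,3),0).astype(float)
def edge(p,q,z,n=60,h=5,ch=slice(0,3)):
    p,q=np.array(p,float),np.array(q,float);t=(q-p)/np.linalg.norm(q-p);nn=np.array([-t[1],t[0]]);pts=[]
    s=np.arange(-h,h+.01,.25)
    for a in np.linspace(.04,.96,n):
        P=p+a*(q-p)+s[:,None]*nn
        v=cv2.remap(im.astype(np.float32),P[:,0].astype(np.float32)[None],P[:,1].astype(np.float32)[None],cv2.INTER_LINEAR)[0]
        g=np.abs(np.gradient(v,axis=0)).sum(1);w=g**2
        w[g<g.max()*.4]=0;pts.append(P[0]+(w@(s-s[0])/w.sum())*nn)
    X=np.array([ray(*x,z)[:2]*1000 for x in pts],np.float32)
    vx,vy,x0,y0=cv2.fitLine(X,cv2.DIST_HUBER,0,.01,.01).ravel();return round(float(np.degrees(np.arctan2(vy,vx)))%180,2),(x0,y0)
z=.1381
print('far',edge((188,101),(449,97),z));print('L',edge((187,104),(202,232),z));print('R',edge((450,100),(439,232),z))
for n,p,q,zz in[('bar L',(309,3),(309,95),.028),('bar R',(341,3),(341,95),.028),('t inL',(273,3),(274,95),.03),('t inR',(355,3),(353,95),.03),('t outL',(201,3),(208,95),.03),('t outR',(427,3),(421,60),.03)]:print(n,edge(p,q,zz,h=4))
```

```text
far (0.75, (np.float32(556.6434), np.float32(-182.24683)))
L (90.72, (np.float32(483.8406), np.float32(-222.1744)))
R (90.86, (np.float32(633.11237), np.float32(-218.92444)))
bar L (89.69, (np.float32(549.208), np.float32(-131.99599)))
bar R (89.58, (np.float32(578.5734), np.float32(-134.05315)))
t inL (88.91, (np.float32(516.2245), np.float32(-135.32822)))
t inR (89.58, (np.float32(589.4228), np.float32(-135.25427)))
t outL (89.83, (np.float32(456.2373), np.float32(-134.12883)))
t outR (89.92, (np.float32(648.81854), np.float32(-126.57546)))
```

View pics/w3c.png

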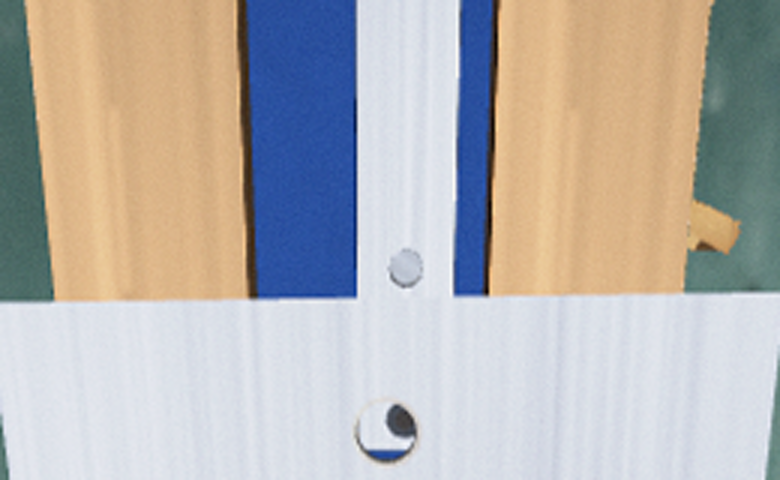

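The pin centre is at crop (405,267), which agrees with the bar's midline; relative to the jig the plate is turned about +1.1°. From this, the plate must turn by +1.1° and shift 15.87 cm in tool x and 0.2 cm in tool y.

```bash
python3 -m pendant '[{"jaw":0,"linear":[0,0,0],"twist":1.1},{"jaw":0,"linear":[1.5,0.05,0],"twist":0},{"jaw":0,"linear":[2.5,0.05,0],"twist":0},{"jaw":0,"linear":[3,0.05,0],"twist":0},{"jaw":0,"linear":[3,0.05,0],"twist":0},{"jaw":0,"linear":[3,0,0],"twist":0},{"jaw":0,"linear":[2,0,0],"twist":0},{"jaw":0,"linear":[0.87,0,0],"twist":0},{"jaw":0,"linear":[0,0,1],"twist":0},{"jaw":0,"linear":[0,0,2],"twist":0},{"jaw":0,"linear":[0,0,2],"twist":0},{"jaw":0,"linear":[0,0,1.5],"twist":0}]' 40
python3 -m pendant '[{"jaw":0,"linear":[0,0,1],"twist":0},{"jaw":0,"linear":[0,0,0.6],"twist":0},{"jaw":0,"linear":[0,0,0.2],"twist":0},{"jaw":0,"linear":[0,0,0],"twist":0},{"jaw":0,"linear":[0,0,0],"twist":0},{"jaw":0,"linear":[0,0,0],"twist":0},{"jaw":0,"linear":[0,0,0],"twist":0},{"jaw":0,"linear":[0,0,0],"twist":0}]'
python3 -c "
from h import *
o=robot.get_obs();print(o['position'],o['tool_rot'],o['ft_force'],o['moment'])"
```

```text
time: 9.3
position: [0.5638, -0.1125, 0.0949]
tool_rot: [0.714, 0.7, -0.0, 0.0]
ft_force: [-0.2, -0.3, -4.8]
grip_width: 0.0156
grip_force: 39.7
time: 9.97
position: [0.5643, -0.1114, 0.0793]
tool_rot: [0.714, 0.7, 0.0, 0.001]
ft_force: [0.2, 0.3, -4.3]
grip_width: 0.0153
grip_force: 39.7
[ 0.56432977 -0.11143477  0.07927791] [7.13953154e-01 7.00193089e-01 2.65782216e-04 6.80111676e-04] [ 0.17872515  0.29012823 -4.31897645] [-0.10253686  0.07964174  0.03304324]
```

```bash
python3 -m pendant '[{"jaw":0,"linear":[0,0,0.3],"twist":0},{"jaw":0,"linear":[0,0,0.2],"twist":0},{"jaw":0,"linear":[0,0,0.1],"twist":0},{"jaw":0,"linear":[0,0,0],"twist":0},{"jaw":0,"linear":[0,0,0],"twist":0}]'
python3 -m pendant '[{"jaw":0,"linear":[0,0,0.1],"twist":0},{"jaw":0,"linear":[0,0,0.1],"twist":0},{"jaw":0,"linear":[0,0,0],"twist":0},{"jaw":0,"linear":[0,0,0],"twist":0}]'
python3 -m pendant '[{"jaw":0,"linear":[0,0,0.1],"twist":0},{"jaw":0,"linear":[0,0,0],"twist":0},{"jaw":0,"linear":[0,0,0],"twist":0}]'
```

```text
time: 10.38
position: [0.5638, -0.1112, 0.0723]
tool_rot: [0.714, 0.7, -0.0, -0.0]
ft_force: [0.5, -0.3, -5.2]
grip_width: 0.0156
grip_force: 39.7
time: 10.72
position: [0.5639, -0.1113, 0.0705]
tool_rot: [0.714, 0.7, -0.0, -0.0]
ft_force: [-0.4, 0.0, -4.6]
grip_width: 0.0157
grip_force: 39.7
time: 10.97
position: [0.564, -0.1114, 0.0701]
tool_rot: [0.714, 0.7, 0.0, 0.0]
ft_force: [-1.4, 0.2, 1.3]
grip_width: 0.0159
grip_force: 39.7
```

Light contact with the pin tops, about 6 N. The arm sits 1 mm short in y, so I'll feel that way first.

```bash
P='python3 -m pendant'
python3 -m pendant '[{"jaw":0,"linear":[0.05,0,0],"twist":0},{"jaw":0,"linear":[0.05,0,0],"twist":0},{"jaw":0,"linear":[0,0,0],"twist":0},{"jaw":0,"linear":[0,0,0],"twist":0}]'
python3 -m pendant '[{"jaw":0,"linear":[0,0,0.05],"twist":0},{"jaw":0,"linear":[0,0,0],"twist":0},{"jaw":0,"linear":[0,0,0],"twist":0}]'
python3 -c "
from h import *
o=robot.get_obs();print(o['ft_force'],o['moment'])"
```

```text
time: 11.3
position: [0.5638, -0.1101, 0.0691]
tool_rot: [0.714, 0.7, 0.0, -0.0]
ft_force: [0.4, 1.0, -4.7]
grip_width: 0.0159
grip_force: 39.7
time: 11.55
position: [0.5637, -0.11, 0.0685]
tool_rot: [0.714, 0.7, -0.0, -0.0]
ft_force: [0.1, 0.6, -5.2]
grip_width: 0.0158
grip_force: 39.7
[ 0.10497399  0.57870959 -5.18653425] [-0.05275211  0.01476171 -0.01898783]
```

The contact vanished and the plate dropped below the pin tops, so the holes are over the pins. I'll keep lowering gently.

```bash
python3 -m pendant '[{"jaw":0,"linear":[0,0,0.1],"twist":0},{"jaw":0,"linear":[0,0,0.1],"twist":0},{"jaw":0,"linear":[0,0,0],"twist":0},{"jaw":0,"linear":[0,0,0],"twist":0}]'
python3 -m pendant '[{"jaw":0,"linear":[0,0,0.1],"twist":0},{"jaw":0,"linear":[0,0,0.1],"twist":0},{"jaw":0,"linear":[0,0,0],"twist":0},{"jaw":0,"linear":[0,0,0],"twist":0}]'
```

```text
time: 11.88
position: [0.5639, -0.1102, 0.0669]
tool_rot: [0.714, 0.7, -0.0, -0.0]
ft_force: [-0.0, 0.3, -5.3]
grip_width: 0.0157
grip_force: 39.7
time: 12.22
position: [0.5639, -0.1103, 0.065]
tool_rot: [0.714, 0.7, -0.0, -0.0]
ft_force: [-0.3, -0.0, -3.8]
grip_width: 0.0158
grip_force: 39.7
```

```bash
python3 -m pendant '[{"jaw":0,"linear":[0,0,0.1],"twist":0},{"jaw":0,"linear":[0,0,0.1],"twist":0},{"jaw":0,"linear":[0,0,0],"twist":0},{"jaw":0,"linear":[0,0,0],"twist":0}]'
python3 -m pendant '[{"jaw":0,"linear":[0,0,0.1],"twist":0},{"jaw":0,"linear":[0,0,0.05],"twist":0},{"jaw":0,"linear":[0,0,0],"twist":0},{"jaw":0,"linear":[0,0,0],"twist":0}]'
```

```text
time: 12.55
position: [0.5639, -0.1103, 0.063]
tool_rot: [0.714, 0.7, -0.0, -0.0]
ft_force: [-0.8, -0.2, -4.7]
grip_width: 0.016
grip_force: 39.7
time: 12.88
position: [0.5639, -0.1103, 0.0616]
tool_rot: [0.714, 0.7, -0.0, -0.0]
ft_force: [-0.4, 1.0, -5.0]
grip_width: 0.0157
grip_force: 39.7
```

```bash
python3 -m pendant '[{"jaw":0,"linear":[0,0,0.05],"twist":0},{"jaw":0,"linear":[0,0,0.05],"twist":0},{"jaw":0,"linear":[0,0,0],"twist":0},{"jaw":0,"linear":[0,0,0],"twist":0}]'
```

```text
time: 13.22
position: [0.564, -0.1103, 0.0614]
tool_rot: [0.714, 0.7, 0.0, 0.0]
ft_force: [-1.5, 0.4, 5.9]
grip_width: 0.0156
grip_force: 39.7
```

It is seated on the timber at the expected height (TCP 0.0614) with about 11 N. Release and retreat.

```bash
python3 -m pendant '[{"jaw":0.4,"linear":[0,0,0],"twist":0},{"jaw":0.4,"linear":[0,0,0],"twist":0},{"jaw":0.4,"linear":[0,0,0],"twist":0},{"jaw":0.4,"linear":[0,0,0],"twist":0},{"jaw":0.4,"linear":[0,0,-0.5],"twist":0},{"jaw":0.4,"linear":[0,0,-1],"twist":0},{"jaw":0.4,"linear":[0,0,-2],"twist":0},{"jaw":0.4,"linear":[0,0,-3],"twist":0},{"jaw":0.4,"linear":[0,0,-4],"twist":0},{"jaw":0.4,"linear":[0,0,-4],"twist":0},{"jaw":0.4,"linear":[0,0,-2],"twist":0},{"jaw":0.4,"linear":[0,0,0],"twist":0}]'
python3 - <<'E'
from h import *
c=shot('wrist');W=world(c);cv2.imwrite('pics/w4.png',c['color'])
s=(cv2.cvtColor(c['color'],cv2.COLOR_BGR2HSV)[...,1]<40)&(abs(W[...,2]-.038)<.012)&(abs(W[...,0]-.564)<.07)&(abs(W[...,1]+.11)<.08)
P=W[s];A=np.c_[P[:,:2],np.ones(len(P))];print(s.sum(),'z',np.median(P[:,2]),'slope',np.linalg.lstsq(A,P[:,2],rcond=None)[0][:2])
E
```

```text
time: 14.22
position: [0.5673, -0.1115, 0.2324]
tool_rot: [0.714, 0.7, 0.003, 0.006]
ft_force: [-0.2, 0.4, 0.8]
grip_width: 0.0351
grip_force: 0.0
13277 z 0.03723543979650984 slope [ 0.00088363 -0.00099053]
```

View pics/w4.png

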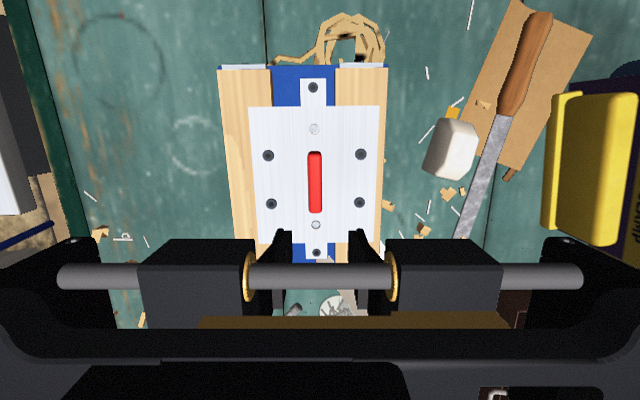

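The plate lies flat with its top at z 0.037, pins showing in both holes at (314,129) and (316,225), and the gripper is clear.

```bash
python3 -m pendant '[{"jaw":0.4,"linear":[0,0,0],"twist":0},{"jaw":0.4,"linear":[0,0,0],"twist":0},{"jaw":0.4,"linear":[0,0,0],"twist":0},{"jaw":0.4,"linear":[0,0,0],"twist":0}]'; python3 -c "
from rig import robot
print(robot.hand_in())"
```

```text
time: 14.6
position: [0.5631, -0.11, 0.2239]
tool_rot: [0.714, 0.7, -0.001, -0.002]
ft_force: [-0.1, 0.3, -0.6]
grip_width: 0.0348
grip_force: 0.0
the job is handed in; nothing more can be done
None
```

The drill template is seated flat on the timber with a pin through each hole and released, and I handed the job in at 14.6 s; the hand-in returned no verdict.

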